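Clamp the bean canister shut

ROBOT

A 6-joint arm with a two-finger parallel gripper is mounted at the origin on the work surface. World frame = base frame: x ahead of the robot, y to its left, z up, the work surface at z = 0. Lengths are in m, angles in rad, forces in N, time in s.
With the tool pointing down it reaches from about 0.25 to 0.725 m from the base axis. Payload 4 kg.
Tool frame: the origin (TCP) lies on the centre line of the jaws, within the pads' length; the fingertips stand ahead of it and the grasp point (between the pads) lies 3 mm ahead of it (bot.tcp_to_tips is the z of the fingertips in the tool frame, in m); z points along the fingers, y is the line along which they close (so a half turn about z gives the same grasp; the last joint's range is limited). The gripper opens to 85 mm and grips with 20 to 120 N. Pads are 22 mm wide; open, the fingers measure 114 mm over their backs; the gripper's body (76 mm by 85 mm) begins 54 mm behind the grasp point. The pads swing forward as they close: fully open they stand 13 mm farther back than shut.
Start: joints at [-1.225, 0.241, 0.005, 1.335, 0, 1.571], TCP at [0.169, -0.47, 0.253] pointing down, gripper open.
Joint ranges: [-2.72, 2.72], [-1.05, 1.87], [-1.09, 1.28], [-1.99, 2.15], [-1.42, 1.44], [-3.14, 3.14]. Speed limits (rad/s): [2.79, 2.79, 3.14, 3.14, 3.14, 3.14].

INTERFACE

Orientations are given as a unit quaternion [x, y, z, w].
In Python, from workcell import telemetry, camera, camera_params, ticket, boxes_of, cut_out, spot_point, bot gives the robot as it stands.
- The arm moves only by the shell command python3 -m creep 'ROWS'. ROWS is text: rows parted by semicolons, each of 5 numbers parted by spaces: the opening, from 0 (shut) to 1 (fully open), then the shift along the tool's x, y, z in units of 150 mm (1.0 is 150 mm), then the turn about the tool's z in units of 180 degrees (1.0 is 180 degrees). In form: claw x y z turn; .... A call has 1 to 12 rows; each row is the pose to reach, as a shift and turn from the pose commanded when the call began, along the tool's axes at that moment, turning the shorter way round; what a row does not reach only later rows make up. A row lasts 1/8 s, in which the tool goes at most 62.5 mm and 10.7 degrees, less where a joint would pass 70% of its speed; a pose out of reach is approached as far as the arm can. A call with a number of a shift or a turn outside -1 to 1 is refused whole. A call with a gripper value outside its range is refused whole. The fingers move at their own pace and stop on an object; the grip force is fixed at half the most. Time passes only in rows, so rows that repeat a pose let the fingers close. It gives the time, the measured TCP pose, the force, the opening and the grip force at its end, in the units of the state.
- telemetry.get_obs(): the state, without advancing time (a new reading comes with each control period).
- camera(name): name is "scene" or "side" or "wrist"; returns the picture (420x560x3 uint8, red, green, blue); there is no depth.
- camera_params(name): a dict with "camera_matrix" (3x3 intrinsics, pixels), "k1" (the pictures are not rectified: a ray, as slopes to the right and down, at radius r is drawn at 1 + k1 r^2 times it, then the intrinsics apply), "eye" and "attitude" of the camera in the world. Camera axes: x right, y down, z forward; pixel columns grow to the right and rows downward; lengths in m; the calibration is good to about 2 mm. A picture is of the moment at which its call begins: read the wrist's pose just before it. camera_params takes no time and is no camera call; for the wrist camera it gives the pose at the moment of the call.
- ticket.job_done(): hands the job in; it is judged then, once.
Trained networks look in the newest picture that a camera, given by its name, has taken for a name from the list of things; names that differ only in an ending like _2 or _b are one class to them, and where a whole thing is asked for, a point or a joint stands for the part that bears it (a point fixed in the world has none). Each returns a list of dicts, best first, with "conf" (0 to 1); they miss things now and then, are a little off and sometimes report something else, mostly with a low value. They report only what shows in the picture. A call takes as long as a camera call. They do not tell look-alikes from the thing itself.
- boxes_of(thing, camera): "at" ([x, y, z] in m, in world coordinates, good to about 4 mm: the middle of the surface that is visible of it).
- cut_out(thing, camera): "pixels" (420x560 bool, what is visible of it).
- spot_point(thing, camera): "at" ([x, y, z] in m, in world coordinates, good to about 4 mm: a listed point, or the origin of a listed thing).
The state is a dict: "clock": time; "joint_pos": joint angles; "joint_vel": joint speeds; "tau": joint torques, N m; "eef_pos": TCP position; "tool_rot": TCP orientation; "ft_force": force on the tool from outside, world axes, zero at the start; "ft_torque": the same for the moment, N m; "grip_width": finger opening in m; "grasp_force": force on a finger pad.
Only numpy, scipy, OpenCV 4.12 (cv2) and the standard library are available. Lean on these libraries where they do the work, as an engineer would, in place of code of your own. Each camera call takes 0.05 s, during which the arm holds its last target. There are 200 camera calls.

TASK

Close the open coffee-bean canister in the wooden rack: set its lid level on the orange seal with the handle's tall horn on the lever side, and swing the wire bail up from the back and over the lid until it stands in the saddle against the horn. Then press the lever down over centre until it lies home at the canister's front and the lid is clamped down on its seal. Leave the other things on the counter where they stand, and let go of everything at the end.

Things in the scene. Friction and masses are not known exactly. Their poses are not given: they have to be found in the camera images.
- rack: Dark wooden rack screwed to the counter, 136 x 310 mm, two bays side by side along its y, 165 mm apart; floor 10 mm thick, sides 28 mm high. Origin under its centre.
- canister: White ceramic canister, 96 mm across, 160 mm to the rim, fixed upright in one bay of the rack, 10 mm above the counter. Origin under its centre, z up. Its -x side is the front, where the lever comes down; +x is the back, where the open bail hangs; y runs along the rack and the clasp's pivots. The pivot ears stand out to 66 mm either side.
- mouth (a point): Centre of the canister's mouth at the top of the orange rubber seal ring (97 mm outside, 80 mm inside) that lies on the rim, 164 mm above the canister's origin. The seal is springy, about 24 N per mm, and gives 3 to 4 mm when clamped.
- lid: Loose white ceramic lid, about 0.2 kg, standing upright on its plug on the counter, to the -y side of the rack. Origin under the plug's centre, z up. Plug 73 mm across (foot bevelled to 66 mm), 14 mm deep; flange 102 mm across at z = 14 to 22 mm, cone to z = 32 mm; on it a grip bar, lid x from -30 to 13.5 mm, 20 mm wide (lid y), top at z = 56 mm, horn on its front half.
- horn (a point): Top of the tall horn on the front half of the lid's bar (lid x from -30 to -5.5 mm, 20 mm wide), at the lid's (-18, 0, 77 mm). It belongs on the lever side: the lid's x axis then points as the canister's does. Take the bar across its 20 mm width at lid x about -8 mm, z 36 to 70 mm. Lying on the seal the lid's origin is 150 mm above the canister's; clamped, about 146.5 mm.
- saddle (a point): Floor of the saddle on the lid's bar, at the lid's (0, 0, 56 mm), between the horn's upright back face (lid x = -5.5 mm) and a rib 3 mm high (lid x = 9.5 mm). The bail's bar ends here along the lid's y, its centre 2.5 mm above the floor.
- lever (a joint): Lever (trigger) angle: 0 closed, grows as it is lifted outward and up (about canister +y); starts 1.70 to 1.95, stop 2.3. Its rise above level, seen from the pivot to the front, is joint - 1.012 rad. Stays where left; 1 N at the bar moves it. With the bail in the saddle the pull starts near 1.0, is hardest at 0.6 to 0.7 (4 N), fades near 0.2; below about 0.1 it snaps home and stays.
- bail (a joint): Bail angle relative to the lever (about canister +y). The bail leans back from upright, to canister +x, by lever + bail - 0.05 rad. Starts -0.15 to 0.10, about level behind the canister; stop 0.12. Stays where left (0.5 N at its bar moves it), but turns along with the lever unless held back, as by the horn.
- lever_pivot (a point): Midpoint of the lever's pivot line, on the canister's axis, 139.5 mm above its origin.
- lever_bar (a point): Middle of the lever's cross bar. The lever is a U of dark 5 mm wire, 126 mm wide, bar 106.6 mm from the pivot line, straight for 90 mm. Closed, the bar is 56.5 mm in front of the canister's axis and 90 mm below the pivots, 6 mm off the wall. The lid's edge above leaves the gripper's body no room upright there: lean the tool out to the front 30 to 45 degrees.
- bail_pivot (a point): Midpoint of the bail's pivot line, on a crank of the lever 16 mm from the lever's pivots: closed it is at x +4.1, z -15.5 mm from them (canister axes); it turns with the lever, to about 16 mm in front of them when the lever is up.
- bail_bar (a point): Middle of the bail's cross bar. The bail is a U of dark 5 mm wire, 115 mm wide, bar 81 mm from its pivot line, straight for 96 mm. Open, the bar is 10 to 14 mm behind the wall: lift it from below and behind with closed fingertips leaned back 30 to 50 degrees, 34 mm beside the middle to pass the lid's bar. With the lever up it clears the rib and meets the horn.
- neighbour: Second canister of the same make in the rack's other bay, already clamped shut, with a brown lid, 230 mm high; to be left alone. Fixed. Origin under its centre.
- saucer: White saucer, 140 mm across, with the espresso cup on it; bystander. Origin under its centre.
- cup: White cup, 80 mm across, 62 mm high, on the saucer; bystander. Origin under its centre.
- pitcher: Steel milk pitcher, 80 mm across, 105 mm high; bystander. Origin under its centre.
- tamper: Steel coffee tamper, 58 mm across, 92 mm high; bystander. Origin under its centre.
- spoon: Steel teaspoon, 140 mm long, lying on the counter; bystander. Origin under its middle.
- sugar_bowl: Blue sugar bowl, 96 mm across, 55 mm high; bystander. Origin under its centre.
- syrup: Amber syrup bottle, 68 mm across, 240 mm high; bystander. Origin under its centre.
There are look-alikes about, which are no part of the job. Leave any turquoise or yellow look-alike of the lid alone.

How it is judged:
On the way, in this order (a step that is already met when the one before it is completed fails the run):
1. the lid lies level on the seal, horn to the lever side, the clasp still open (x of lid in the frame of canister between -0.006 and 0.006 m and y of lid in the frame of canister between -0.006 and 0.006 m and angle between lid's own z axis and vertical below 0.06 rad and x of horn in the frame of canister below -0.01 m and z of lid in the frame of canister below 0.153 m and value of joint lever above 0.9 rad), for 0.2 s.
2. the bail's bar is over the lid, in the saddle behind the horn, the lever not yet pulled over (x of lid in the frame of canister between -0.006 and 0.006 m and y of lid in the frame of canister between -0.006 and 0.006 m and angle between lid's own z axis and vertical below 0.06 rad and x of horn in the frame of canister below -0.01 m and x of bail_bar in the frame of lid between -0.008 and 0.008 m and z of bail_bar in the frame of lid below 0.0755 m and value of joint lever above 0.5 rad), for 0.1 s.
At the end, for the whole second after the job is handed in: lid within 6 mm of the canister's axis, level within 0.06 rad, horn to the lever side, its origin drawn below 148 mm over the canister's; bail bar in the saddle (8 mm of its middle, centre under 5.5 mm above the floor); lever joint below 0.06; at rest (x of lid in the frame of canister between -0.006 and 0.006 m and y of lid in the frame of canister between -0.006 and 0.006 m and angle between lid's own z axis and vertical below 0.06 rad and x of horn in the frame of canister below -0.01 m and x of bail_bar in the frame of lid between -0.008 and 0.008 m and z of lid in the frame of canister below 0.148 m and z of bail_bar in the frame of lid below 0.0615 m and value of joint lever below 0.06 rad and linear speed of lid below 0.02 m/s); the robot touches nothing.
It fails at once if a bystander was pushed more than 30 mm (distance of any of saucer, cup, pitcher, tamper, spoon, sugar_bowl, syrup from where it was at the start of the episode above 0.03 m).
It fails at once if the lid was tipped over (angle between lid's own z axis and vertical above 0.7 rad).
It also fails if it takes over 64 s, if anything falls off the work surface, if the arm or the gripper's body presses on something with over 40 N, if the wrist force passes 120 N, or if a joint passes its speed limit or range.

## Working session

There is one attempt and no reset: what is moved stays moved. The work goes in short steps, Python scripts to look and compute and a shell command to move; the robot and the scene stay as the last step left them, time stands still between calls to the robot, and variables do not carry over. Pictures are saved under pics/ and viewed, at most 10 in all, crops included, and the job is handed in when it is done.

```bash
mkdir -p pics; cat > h.py <<'E'
import numpy as np, cv2
from scipy.spatial.transform import Rotation as R
from workcell import telemetry, camera, camera_params, ticket, boxes_of, cut_out, spot_point, bot
def st():
    o=telemetry.get_obs(); r=R.from_quat(o['tool_rot'])
    print('t %.2f'%o['clock'],'p',np.round(o['eef_pos'],4),'z',np.round(r.as_matrix()[:,2],3),'y',np.round(r.as_matrix()[:,1],3),'F',np.round(o['ft_force'],1),'w %.4f g %.1f'%(o['grip_width'],o['grasp_force']),'q',np.round(o['joint_pos'],2)); return np.array(o['eef_pos']),r
def snap(cam,name,crop=None,s=1):
    im=camera(cam)
    if crop: x0,y0,x1,y1=crop; im=im[y0:y1,x0:x1]
    if s!=1: im=cv2.resize(im,None,fx=s,fy=s,interpolation=cv2.INTER_CUBIC)
    cv2.imwrite('pics/'+name,im[:,:,::-1])
def att(p):
    a=np.array(p['attitude'],float); return a if a.shape==(3,3) else R.from_quat(a).as_matrix()
def ray(cam,px,p=None):
    p=p or camera_params(cam); K=np.array(p['camera_matrix']); d=np.array([(px[0]-K[0,2])/K[0,0],(px[1]-K[1,2])/K[1,1]])
    u=d.copy()
    for _ in range(20): u=d/(1+p['k1']*(u@u))
    v=att(p)@np.array([u[0],u[1],1]); return np.array(p['eye']),v/np.linalg.norm(v)
def proj(cam,X,p=None):
    p=p or camera_params(cam); K=np.array(p['camera_matrix']); c=att(p).T@(np.array(X)-np.array(p['eye'])); u=c[:2]/c[2]; u=u*(1+p['k1']*(u@u)); return K[:2,:2]@u+K[:2,2]
def tri(rays):
    A=np.zeros((3,3));b=np.zeros(3)
    for e,v in rays: M=np.eye(3)-np.outer(v,v);A+=M;b+=M@e
    return np.linalg.solve(A,b)
def rel(*pts):
    """world targets -> shifts in row units"""
    p,r=st()
    for t in pts: print(np.round(t,4),'->',np.round(r.inv().apply(np.array(t)-p)/0.15,3))
E
python3 - <<'E'
from h import *
st(); print(bot.tcp_to_tips)
ims=[]
for c in('scene','side'):
    im=camera(c); cv2.imwrite(f'pics/{c}0.png',im[:,:,::-1])
    p=camera_params(c); print(c,p['eye'],p['attitude'],p['camera_matrix'],p['k1'])
    for t in('canister','mouth','lid','horn','lever_pivot','lever_bar','bail_bar','bail_pivot','neighbour','rack','saddle','saucer','cup','pitcher','tamper','sugar_bowl','syrup','spoon'):
        print(t,[(np.round(d['at'],3).tolist(),round(d['conf'],2)) for d in spot_point(t,c)[:4]])
E
```

```text
t 0.00 p [ 0.1693 -0.4698  0.2524] z [-0.001  0.002 -1.   ] y [ 0.339 -0.941 -0.002] F [-0.2 -0.1 -0.2] w 0.0853 g 0.0 q [-1.23  0.24  0.    1.34  0.    1.57]
0.022
scene [1.49462695 0.20851068 0.80995617] [ 0.54577314  0.69016169 -0.3774947  -0.28862826] [[431.52715887   0.         278.10574358]
 [  0.         431.52715887 205.88630135]
 [  0.           0.           1.        ]] 0.04412902394134585
canister [([0.628, 0.062, 0.012], 0.71)]
mouth [([0.625, 0.059, 0.176], 0.72), ([0.471, -0.361, 0.076], 0.53)]
lid [([0.47, -0.341, 0.003], 0.92), ([0.31, -0.401, 0.003], 0.65), ([0.322, -0.263, -0.0], 0.65)]
horn [([0.297, -0.409, 0.077], 0.83), ([0.316, -0.283, 0.077], 0.67), ([0.47, -0.363, 0.077], 0.6)]
lever_pivot [([0.629, 0.06, 0.153], 0.97)]
lever_bar [([0.633, -0.012, 0.226], 0.6), ([0.468, -0.362, 0.078], 0.19)]
bail_bar [([0.621, 0.12, 0.149], 0.46)]
bail_pivot []
neighbour []
rack []
saddle [([0.315, -0.399, 0.058], 0.78), ([0.323, -0.263, 0.052], 0.71), ([0.47, -0.344, 0.054], 0.65)]
saucer [([0.683, -0.383, -0.0], 0.74)]
cup [([0.686, -0.383, 0.004], 0.93)]
pitcher [([0.679,
[... 940 characters left out ...]
27, 0.059, 0.151], 0.75)]
lever_bar [([0.635, -0.02, 0.223], 0.66)]
bail_bar [([0.618, 0.128, 0.15], 0.69)]
bail_pivot [([0.442, 0.423, -0.002], 0.19)]
neighbour [([0.465, 0.037, 0.008], 0.59)]
rack [([0.545, 0.05, 0.002], 0.63)]
saddle [([0.321, -0.264, 0.055], 0.96), ([0.472, -0.346, 0.054], 0.9), ([0.314, -0.399, 0.054], 0.87), ([0.625, 0.062, 0.013], 0.7)]
saucer [([0.688, -0.38, -0.0], 0.55), ([0.658, -0.212, -0.001], 0.44)]
cup [([0.682, -0.382, 0.009], 0.81)]
pitcher [([0.675, 0.387, 0.001], 0.96)]
tamper [([0.442, 0.418, -0.004], 0.86), ([0.472, -0.34, 0.0], 0.47)]
sugar_bowl [([0.566, 0.431, -0.0], 0.91)]
syrup [([0.557, -0.566, -0.002], 0.9)]
spoon [([0.655, -0.212, -0.005], 0.52)]
```

View pics/scene0.png

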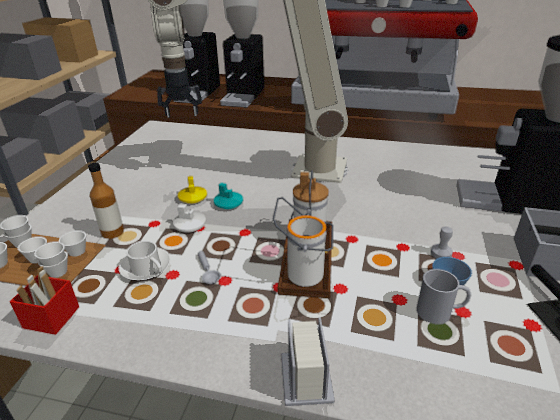

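View pics/side0.png

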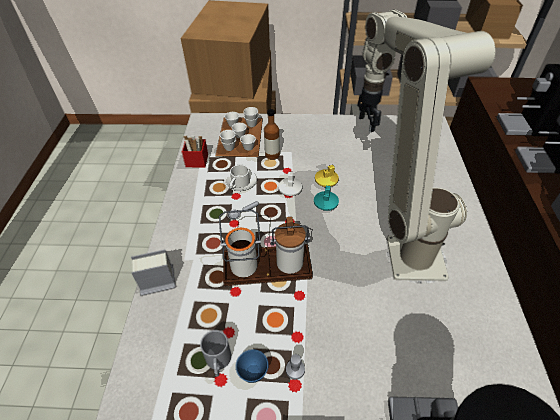

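The lid candidates are white at scene (188,218), yellow at (191,192) and turquoise at (228,200). The white one fits the description, and the wrist view will confirm it. I'll move over it now.

```bash
python3 -m creep '1 0.3 0 -0.1 0; 1 0.7 0 -0.2 0; 1 1 0 -0.2 0; 1 1 0 -0.2 0' ; python3 -m creep '1 0.4 0 0 -0.06; 1 0.8 0 0 -0.12; 1 1 0 0 -0.18; 1 1 0 0 -0.24; 1 1 0 0 -0.3; 1 1 0 0 -0.36; 1 1 0 0 -0.39; 1 1 0 0 -0.39; 1 1 0 0 -0.39'
python3 - <<'E'
from h import *
st(); p=camera_params('wrist'); snap('wrist','w1.png'); print(p['eye'],np.round(att(p),2))
for t in('lid','horn','saddle'): print(t,[(np.round(d['at'],4).tolist(),round(d['conf'],2)) for d in spot_point(t,'wrist')[:4]])
E
```

```text
clock: 2.4
eef_pos: [0.3132, -0.4185, 0.2832]
tool_rot: [0.985, 0.175, 0.0, 0.0]
ft_force: [-1.1, -0.5, 0.6]
grip_width: 0.0858
grasp_force: 0.0
clock: 3.52
eef_pos: [0.4511, -0.3691, 0.2832]
tool_rot: [0.708, 0.706, -0.0, -0.0]
ft_force: [0.6, -0.1, -0.4]
grip_width: 0.0853
grasp_force: 0.0
t 3.52 p [ 0.4511 -0.3691  0.2832] z [-0.  0. -1.] y [ 1.    -0.002 -0.   ] F [ 0.6 -0.1 -0.4] w 0.0853 g 0.0 q [-0.69  0.4   0.31  1.48 -0.    0.89]
[ 0.45174959 -0.29776874  0.40486871] [[ 1.   -0.    0.  ]
 [-0.   -0.96 -0.28]
 [ 0.    0.28 -0.96]]
lid [([0.4701, -0.3454, -0.0025], 0.9), ([0.3166, -0.4014, 0.0029], 0.81), ([0.3248, -0.2667, -0.0024], 0.68)]
horn [([0.2939, -0.4045, 0.0787], 0.77), ([0.4687, -0.3614, 0.0809], 0.73)]
saddle [([0.3131, -0.4, 0.0571], 0.72), ([0.3221, -0.2701, 0.0534], 0.72), ([0.4702, -0.3434, 0.0534], 0.66)]
```

View pics/w1.png

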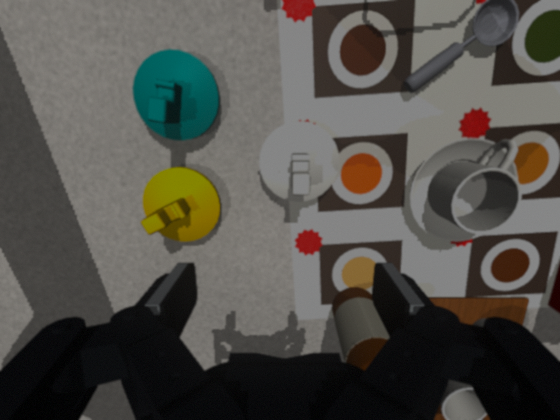

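White lid is at wrist (300,163), horn (300,178) pointing image-down (world −y); yellow at (180,205) and turquoise at (176,95) are the look-alikes. One enlarged crop confirms it.

```bash
python3 - <<'E'
from h import *
im=cv2.imread('pics/w1.png')[105:225,240:360]; cv2.imwrite('pics/w1c.png',cv2.resize(im,None,fx=5,fy=5,interpolation=cv2.INTER_CUBIC))
E
```

```text
(no output)
```

View pics/w1c.png

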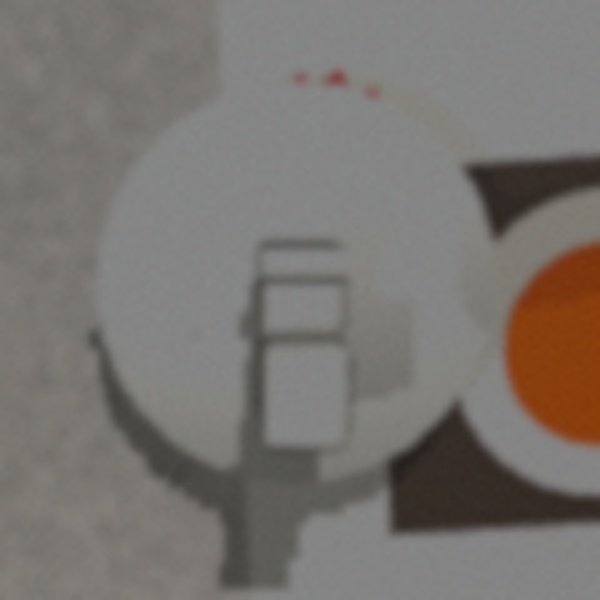

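```bash
python3 - <<'E'
from h import *
px=[(293.6,173.6),(309.2,173.6),(309.6,194.2),(293.2,194.2)]
p=camera_params('wrist');P=[]
for q in px:
    e,v=ray('wrist',q,p);P.append(e+v*(0.077-e[2])/v[2])
P=np.array(P);print(P.round(4));c=P.mean(0);print('c',c,'width',np.linalg.norm(P[1]-P[0]),'len',np.linalg.norm(P[0]-P[3]))
d=(P[0]+P[1]-P[2]-P[3]);d/=np.linalg.norm(d);print('lid x dir',d,np.degrees(np.arctan2(d[1],d[0])))
cv=(c+d*.0178);print('lid origin',cv)
g=c+d*0.0098; rel([g[0],g[1],0.2],[g[0],g[1],.058])
E
```

```text
[[ 0.4627 -0.3495  0.077 ]
 [ 0.4799 -0.3496  0.077 ]
 [ 0.4809 -0.3728  0.077 ]
 [ 0.4625 -0.3728  0.077 ]]
c [ 0.47150233 -0.36117667  0.077     ] width 0.017202601112609704 len 0.023263296355212265
lid x dir [-0.01532765  0.99988252  0.        ] 90.87824417286792
lid origin [ 0.4712295  -0.34337876  0.077     ]
t 3.73 p [ 0.4516 -0.3688  0.2833] z [-0. -0. -1.] y [ 1. -0. -0.] F [-1.  -0.3  0.4] w 0.0849 g 0.0 q [-0.68  0.4   0.31  1.48 -0.    0.89]
[ 0.4714 -0.3514  0.2   ] -> [0.116 0.132 0.555]
[ 0.4714 -0.3514  0.058 ] -> [0.116 0.132 1.502]
```

```bash
python3 -m creep '1 0.06 0.06 0.3 -0.005; 1 0.116 0.132 0.6 -0.005; 1 0.116 0.132 0.9 -0.005; 1 0.116 0.132 0.95 -0.005; 1 0.116 0.132 0.95 -0.005' ; python3 - <<'E'
from h import *
rel([.4714,-.3514,.06]); 
p=camera_params('wrist'); snap('wrist','w2.png')
for t in('lid','horn','saddle'): print(t,[(np.round(d['at'],4).tolist(),round(d['conf'],2)) for d in spot_point(t,'wrist')[:4]])
E
```

```text
clock: 4.35
eef_pos: [0.4717, -0.3516, 0.1414]
tool_rot: [0.702, 0.713, 0.0, 0.0]
ft_force: [0.4, 0.1, 0.7]
grip_width: 0.0852
grasp_force: 0.0
t 4.35 p [ 0.4717 -0.3516  0.1414] z [ 0. -0. -1.] y [1.    0.016 0.   ] F [0.4 0.1 0.7] w 0.0852 g 0.0 q [-0.64  0.48  0.06  1.15 -0.    0.91]
[ 0.4714 -0.3514  0.06  ] -> [ 0.001 -0.002  0.543]
lid [([0.3257, -0.269, 0.0], 0.8), ([0.3163, -0.404, 0.0034], 0.76), ([0.4722, -0.3455, -0.0028], 0.6)]
horn [([0.3181, -0.2798, 0.0795], 0.93), ([0.4632, -0.36, 0.0798], 0.79), ([0.2989, -0.4077, 0.0769], 0.65), ([0.4704, -0.3419, 0.0523], 0.59)]
saddle [([0.3225, -0.2711, 0.0579], 0.96), ([0.4686, -0.3465, 0.0554], 0.83), ([0.3155, -0.3992, 0.0572], 0.71)]
```

```bash
python3 -m creep '1 0 0 0.2 0; 1 0 0 0.4 0; 1 0 0 0.54 0; 1 0 0 0.54 0; 0 0 0 0.54 0; 0 0 0 0.54 0; 0 0 0 0.54 0; 0 0 0 0.54 0; 0 0 0 0.54 0; 0 0 0 0.54 0' && python3 -m creep '0 0 0 -0.2 0; 0 0 0 -0.5 0; 0 0 0 -0.8 0; 0 0 0 -1 0; 0 0 0 -1 0'
```

```text
clock: 5.8
eef_pos: [0.472, -0.3518, 0.0607]
tool_rot: [0.701, 0.713, 0.0, 0.001]
ft_force: [0.6, -1.1, 5.6]
grip_width: 0.0194
grasp_force: 59.6
clock: 6.42
eef_pos: [0.4726, -0.352, 0.2116]
tool_rot: [0.701, 0.713, 0.0, 0.002]
ft_force: [0.1, -0.0, -2.2]
grip_width: 0.0191
grasp_force: 59.2
```

```bash
python3 -m creep '0 0.2 0.2 -0.2 0; 0 0.5 0.4 -0.5 0; 0 0.8 0.7 -0.8 0; 0 1 0.9 -1 0; 0 1 1 -1 0' >/dev/null&& python3 -m creep '0 0.3 0 -0.1 0; 0 0.7 0 -0.2 0; 0 1 0 -0.25 0; 0 1 0 -0.25 0; 0 1 0 -0.25 0'; python3 - <<'E'
from h import *
rel([.6275,-.02,.4])
E
```

```text
clock: 7.68
eef_pos: [0.6167, -0.049, 0.3948]
tool_rot: [0.701, 0.713, -0.002, -0.001]
ft_force: [0.1, 0.5, -2.1]
grip_width: 0.0195
grasp_force: 59.7
t 7.67 p [ 0.6167 -0.049   0.3948] z [-0.004 -0.    -1.   ] y [ 1.     0.016 -0.004] F [ 0.1  0.5 -2.1] w 0.0195 g 59.7 q [-0.08  0.52  0.78  1.83 -0.    1.48]
[ 0.6275 -0.02    0.4   ] -> [ 0.192  0.075 -0.035]
```

```bash
python3 -m creep '0 0.1 0.04 0 0; 0 0.19 0.07 0 0; 0 0.19 0.07 0 0'; python3 - <<'E'
from h import *
st(); p=camera_params('wrist'); snap('wrist','w3.png')
print(p['eye'])
for t in('mouth','lever_pivot','lever_bar','bail_bar','canister','lid','horn'): print(t,[(np.round(d['at'],4).tolist(),round(d['conf'],2)) for d in spot_point(t,'wrist')[:3]])
for c in('scene','side'):
    camera(c)
    for t in('mouth','neighbour','lever_bar','bail_bar','lever_pivot','canister'): print(c,t,[(np.round(d['at'],4).tolist(),round(d['conf'],2)) for d in spot_point(t,c)[:3]])
E
```

```text
clock: 8.05
eef_pos: [0.6272, -0.0194, 0.3966]
tool_rot: [0.701, 0.713, -0.0, -0.0]
ft_force: [0.3, -0.4, -2.5]
grip_width: 0.019
grasp_force: 59.7
t 8.05 p [ 0.6272 -0.0194  0.3966] z [-0.001  0.    -1.   ] y [ 1.     0.017 -0.001] F [ 0.3 -0.4 -2.5] w 0.0190 g 59.7 q [-0.03  0.54  0.82  1.85  0.    1.52]
[0.6265028  0.05196886 0.51831355]
mouth [([0.6303, 0.0625, 0.1703], 0.73)]
lever_pivot [([0.6234, 0.0617, 0.1479], 0.89)]
lever_bar []
bail_bar [([0.6204, 0.1312, 0.1444], 0.72), ([0.6262, -0.0282, 0.4147], 0.31)]
canister [([0.6273, 0.0605, 0.0087], 0.59), ([0.6289, -0.0143, 0.3326], 0.33)]
lid [([0.3229, -0.2677, -0.0019], 0.85), ([0.6243, -0.0138, 0.3331], 0.6)]
horn [([0.3231, -0.2817, 0.0764], 0.94), ([0.6241, -0.0279, 0.4166], 0.64), ([0.6307, 0.0638, 0.1737], 0.3)]
scene mouth [([0.6248, 0.0612, 0.1746], 0.88), ([0.627, 0.0616, 0.1493], 0.32)]
scene neighbour [([0.6247, 0.0582, 0.175], 0.27)]
scene lever_bar [([0.6336, -0.0116, 0.2224], 0.87)]
scene bail_bar [([0.6202, 0.1226, 0.1512], 0.5)]
scene lever_pivot [([0.6281, 0.0613, 0.1503], 0.81)]
scene canister [([0.6235, 0.0583, 0.0102], 0.56)]
side mouth [([0.6287, 0.0592, 0.1745], 0.95)]
side neighbour [([0.6342, -0.0174, 0.2282], 0.75), ([0.4639, 0.0395, 0.0059], 0.66)]
side lever_bar [([0.6376, -0.0168, 0.2249], 0.76)]
side bail_bar []
side lever_pivot [([0.6273, 0.0605, 0.1506], 0.79)]
side canister [([0.6269, 0.0602, 0.0095], 0.88)]
```

View pics/w3.png

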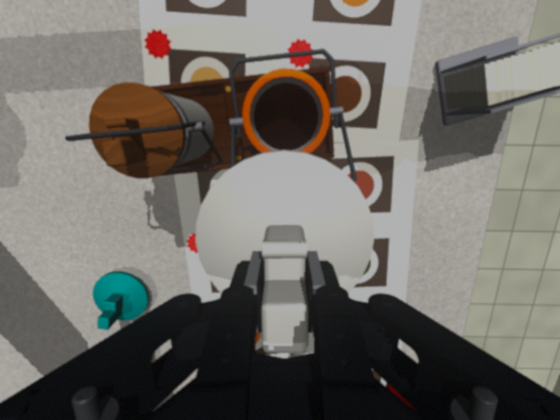

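```bash
python3 - <<'E'
from h import *
im=cv2.imread('pics/w3.png'); hsv=cv2.cvtColor(im,cv2.COLOR_BGR2HSV)
m=((hsv[...,0]>8)&(hsv[...,0]<17)&(hsv[...,1]>210)&(hsv[...,2]>140)).astype(np.uint8); m[:55]=0;m[150:]=0;m[:,:235]=0;m[:,335:]=0
c=max(cv2.findContours(m,cv2.RETR_EXTERNAL,cv2.CHAIN_APPROX_NONE)[0],key=cv2.contourArea)
c=c[:,0]; c=c[c[:,1]<145]
p=camera_params('wrist')
def onz(q,z): e,v=ray('wrist',q,p); return (e+v*(z-e[2])/v[2])
P=np.array([onz(q,.174)[:2] for q in c])
def circ(P):
    A=np.c_[2*P,np.ones(len(P))]; s=np.linalg.lstsq(A,(P**2).sum(1),rcond=None)[0]; r=np.sqrt(s[2]+s[:2]@s[:2]); return s[:2],r
cc,r=circ(P); k=abs(np.linalg.norm(P-cc,axis=1)-r)<.0025; print(len(c),circ(P),circ(P[k]))
zf=.3966-.0607+.022
L=np.array([onz(q,zf)[:2] for q in [(285,151),(197,230),(373,230),(214,185),(353,185),(240,163),(330,162)]]); print('lid',L.round(4),circ(L),circ(L[[0,3,4,5,6]]))
a=onz((236,121),.1495);b=onz((337,110),.1495);print('ears',a,b,np.degrees(np.arctan2(b[1]-a[1],b[0]-a[0])), (a+b)/2)
a=onz((240,63),.15);b=onz((325,53),.15);print('bail',a,b,np.degrees(np.arctan2(b[1]-a[1],b[0]-a[0])),(a+b)/2)
print('horn/bar dir', onz((262,281),zf+.055),onz((307,281),zf+.055),onz((260,346),zf+.055),onz((308,346),zf+.055))
E
```

```text
355 (array([0.62812102, 0.06023339]), np.float64(0.044199387931634505)) (array([0.6281159 , 0.06119637]), np.float64(0.04494247312354382))
lid [[ 0.6269  0.0375]
 [ 0.5773 -0.0076]
 [ 0.6779 -0.0061]
 [ 0.5883  0.0187]
 [ 0.6644  0.0198]
 [ 0.6028  0.0309]
 [ 0.651   0.0321]] (array([ 0.62747662, -0.01318952]), np.float64(0.05052791864375361)) (array([ 0.62715782, -0.01070632]), np.float64(0.04845263580305297))
ears [0.56945022 0.05394368 0.1495    ] [0.68802871 0.06807595 0.1495    ] 6.796493718680695 [0.62873946 0.06100982 0.1495    ]
bail [0.5759364  0.11609639 0.15      ] [0.67063328 0.1276518  0.15      ] 6.957136378902107 [0.62328484 0.1218741  0.15      ]
horn/bar dir [ 0.61826312 -0.00868889  0.4129    ] [ 0.63612332 -0.00842646  0.4129    ] [ 0.61724981 -0.03961039  0.4129    ] [ 0.63768211 -0.03931863  0.4129    ]
```

```bash
python3 -m creep '0 0.15 0.005 0 -0.01; 0 0.35 0.01 0 -0.02; 0 0.489 0.017 0 -0.032; 0 0.489 0.017 0.2 -0.032; 0 0.489 0.017 0.5 -0.032; 0 0.489 0.017 0.8 -0.032; 0 0.489 0.017 0.9 -0.032; 0 0.489 0.017 0.9 -0.032'; python3 - <<'E'
from h import *
rel([.6285,.054,.2225])
for c in('wrist','scene','side'):
    camera(c)
    for t in ('lid','mouth'): print(c,t,[(np.round(d['at'],4).tolist(),round(d['conf'],2)) for d in spot_point(t,c)[:4]])
E
```

```text
clock: 10.15
eef_pos: [0.6279, 0.0535, 0.262]
tool_rot: [0.664, 0.747, -0.001, -0.001]
ft_force: [0.8, 0.4, -1.6]
grip_width: 0.0193
grasp_force: 59.7
t 10.15 p [0.6279 0.0535 0.262 ] z [-0.002 -0.    -1.   ] y [ 0.993  0.117 -0.002] F [ 0.8  0.4 -1.6] w 0.0193 g 59.7 q [ 0.09  0.51  0.42  1.48 -0.    1.54]
[0.6285 0.054  0.2225] -> [0.003 0.005 0.263]
wrist lid [([0.6278, 0.0619, 0.1977], 0.69)]
wrist mouth []
scene lid [([0.3121, -0.4004, 0.0009], 0.88), ([0.3179, -0.2656, -0.0005], 0.87), ([0.6279, 0.0621, 0.2085], 0.65), ([0.5572, -0.5657, 0.0013], 0.55)]
scene mouth [([0.6239, 0.0601, 0.1746], 0.58), ([0.6786, 0.3908, -0.0008], 0.48), ([0.6858, -0.3815, 0.0045], 0.29)]
side lid [([0.3151, -0.3985, 0.0033], 0.89), ([0.3207, -0.2662, 0.003], 0.8), ([0.6267, 0.0608, 0.2056], 0.75)]
side mouth [([0.6287, 0.0609, 0.172], 0.94)]
```

```bash
python3 -m creep '0 0.002 0.002 0.1 0; 0 0.002 0.002 0.18 0; 0 0.002 0.002 0.23 0; 0 0.002 0.002 0.255 0; 0 0.002 0.002 0.268 0; 0 0.002 0.002 0.268 0; 0 0.002 0.002 0.268 0'
```

```text
clock: 11.48
eef_pos: [0.6286, 0.0535, 0.2226]
tool_rot: [0.665, 0.747, 0.0, 0.0]
ft_force: [-0.0, 0.2, -2.4]
grip_width: 0.019
grasp_force: 59.8
```

```bash
python3 -m creep '0 0 0 0.008 0; 0 0 0 0.016 0; 0 0 0 0.016 0;0 0 0 0.016 0'
```

```text
clock: 11.98
eef_pos: [0.6286, 0.0534, 0.2205]
tool_rot: [0.665, 0.747, 0.0, 0.0]
ft_force: [-0.7, -0.1, 2.2]
grip_width: 0.0193
grasp_force: 60.3
```

```bash
python3 -m creep '0.5 0 0 0 0; 0.5 0 0 0 0; 0.5 0 0 0 0; 0.5 0 0 -0.2 0; 0.5 0 0 -0.5 0; 0.5 -0.1 0 -0.8 0; 0.5 -0.3 0 -1 0; 0.5 -0.4 0 -1 0; 0.5 -0.4 0 -1 0'; python3 - <<'E'
from h import *
st(); p=camera_params('wrist'); snap('wrist','w4.png'); print(p['eye'])
for c in('wrist','scene','side'):
    if c!='wrist': camera(c)
    for t in ('lid','horn','saddle','lever_bar','bail_bar','lever_pivot','canister'): print(c,t,[(np.round(d['at'],4).tolist(),round(d['conf'],2)) for d in spot_point(t,c)[:4] if d['at'][1]>-.2])
E
```

```text
clock: 13.1
eef_pos: [0.6353, -0.0071, 0.3684]
tool_rot: [0.665, 0.746, -0.0, -0.001]
ft_force: [-0.6, 0.6, -1.2]
grip_width: 0.0428
grasp_force: 0.0
t 13.10 p [ 0.6353 -0.0071  0.3684] z [-0.002  0.    -1.   ] y [ 0.993  0.114 -0.002] F [-0.6  0.6 -1.2] w 0.0428 g 0.0 q [-0.01  0.54  0.75  1.78  0.    1.44]
[0.62772442 0.06371631 0.4900765 ]
wrist lid [([0.6274, 0.0592, 0.1577], 0.72), ([0.4604, 0.0442, 0.0099], 0.37)]
wrist horn [([0.6292, 0.0441, 0.2399], 0.58)]
wrist saddle [([0.6292, 0.0609, 0.2152], 0.85)]
wrist lever_bar [([0.6358, -0.0141, 0.2213], 0.79)]
wrist bail_bar [([0.6197, 0.1271, 0.1436], 0.63)]
wrist lever_pivot [([0.6387, -0.0173, 0.2212], 0.59)]
wrist canister []
scene lid [([0.6267, 0.0667, 0.1622], 0.61)]
scene horn [([0.634, 0.0439, 0.2356], 0.84)]
scene saddle []
scene lever_bar [([0.6339, -0.0148, 0.2267], 0.86)]
scene bail_bar [([0.6194, 0.1242, 0.1497], 0.54)]
scene lever_pivot [([0.6287, 0.0628, 0.1483], 0.81)]
scene canister [([0.6252, 0.0607, 0.015], 0.9)]
side lid [([0.625, 0.0619, 0.1596], 0.64)]
side horn [([0.6336, 0.0439, 0.234], 0.88)]
side saddle [([0.6307, 0.062, 0.2143], 0.71)]
side lever_bar [([0.4396, 0.4207, -0.0028], 0.69), ([0.6364, -0.0171, 0.2275], 0.54)]
side bail_bar [([0.6163, 0.1255, 0.1477], 0.68)]
side lever_pivot [([0.6253, 0.0591, 0.1535], 0.56), ([0.5463, 0.049, 0.0021], 0.52)]
side canister [([0.6252, 0.0615, 0.0131], 0.85), ([0.6301, 0.0599, 0.2179], 0.52)]
```

View pics/w4.png

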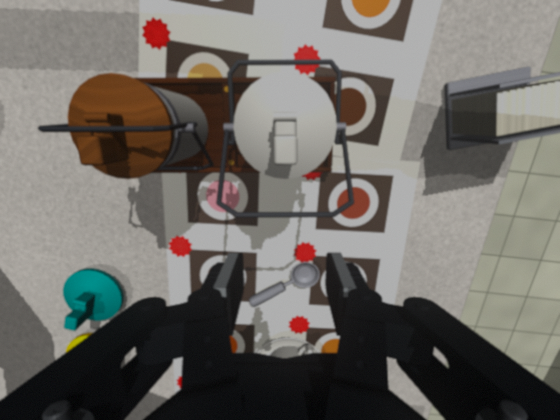

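```bash
python3 -m creep '0.5 -0.05 0 0 -0.058; 0.5 -0.056 0 0 -0.116; 0.5 -0.056 0 0 -0.174; 0.5 -0.056 0 0 -0.23; 0.5 -0.056 0 0.1 -0.29; 0.5 -0.056 0 0.2 -0.346; 0.5 -0.056 0 0.3 -0.404; 0.5 -0.056 0 0.4 -0.462; 0.5 -0.056 0 0.5 -0.5; 0.5 -0.056 0 0.5 -0.5'; python3 - <<'E'
from h import *
camera('wrist'); rel([.6357,-.0155,.2285])
print([(np.round(d['at'],4).tolist(),round(d['conf'],2)) for d in spot_point('lever_bar','wrist')])
E
```

```text
clock: 15.55
eef_pos: [0.6356, -0.0145, 0.2933]
tool_rot: [-0.057, 0.998, 0.0, -0.002]
ft_force: [-0.2, -1.3, 0.8]
grip_width: 0.0423
grasp_force: 0.0
t 15.60 p [ 0.636  -0.0145  0.2944] z [-0.001  0.    -1.   ] y [-0.114  0.993  0.   ] F [-0.2 -0.7 -0.2] w 0.0427 g 0.0 q [-0.02  0.52  0.52  1.57  0.   -0.14]
[ 0.6357 -0.0155  0.2285] -> [ 0.003 -0.006  0.439]
[([0.6375, -0.012, 0.2217], 0.71), ([0.6293, 0.0606, 0.1551], 0.34)]
```

```bash
python3 -m creep '0.5 0 -0.005 0.2 0; 0.5 0 -0.005 0.38 0; 0.5 0 -0.005 0.44 0; 0.5 0 -0.005 0.44 0; 0 0 -0.005 0.44 0; 0 0 -0.005 0.44 0; 0 0 -0.005 0.44 0;0 0 -0.005 0.44 0;0 0 -0.005 0.44 0'; python3 - <<'E'
from h import *
p,r=st()
# canister frame
ax=np.array([-.118,.993,0]);C=np.array([.628,.0607,.1495]);b=p-[0,0,.003]
d=b-C; print('bar x',d@ax,'z',d[2]); a0=np.arctan2(d[2],-(d@ax)); print('rise',a0,'joint',a0+1.012,'r',np.hypot(d[2],d@ax))
R0=np.hypot(d[2],d@ax)
for j in np.arange(a0+1.012,0.6,-.1):
    a=j-1.012; print(round(j,2),'y %.3f z %.3f'%((-R0*np.cos(a)-d@ax)/.15,-(R0*np.sin(a)-d[2])/.15))
E
```

```text
clock: 16.77
eef_pos: [0.6371, -0.0159, 0.2297]
tool_rot: [-0.058, 0.998, -0.001, 0.001]
ft_force: [0.6, -2.0, 3.7]
grip_width: 0.0021
grasp_force: 58.9
t 16.77 p [ 0.6371 -0.0159  0.2297] z [ 0.002 -0.001 -1.   ] y [-0.116  0.993 -0.001] F [ 0.6 -2.   3.7] w 0.0021 g 58.9 q [-0.02  0.53  0.37  1.41 -0.   -0.14]
bar x -0.07713470544931345 z 0.0771606843945904
rise 0.7855665348896733 joint 1.7975665348896732 r 0.10910331801092912
1.8 y 0.000 z 0.000
1.7 y -0.049 z 0.054
1.6 y -0.092 z 0.112
1.5 y -0.129 z 0.175
1.4 y -0.160 z 0.241
1.3 y -0.184 z 0.310
1.2 y -0.201 z 0.380
1.1 y -0.210 z 0.452
1.0 y -0.213 z 0.525
0.9 y -0.208 z 0.597
0.8 y -0.196 z 0.669
0.7 y -0.177 z 0.739
```

```bash
python3 - <<'E'
from h import *
for c in('scene','side','wrist'):
    im=camera(c)
    for t in ('lever_bar','bail_bar'): print(c,t,[(np.round(d['at'],4).tolist(),round(d['conf'],2)) for d in spot_point(t,c)[:4] if d['at'][1]>-.2])
    if c!='wrist':
        u=proj(c,[.637,-.016,.226]).astype(int); print(u); cv2.imwrite(f'pics/g_{c}.png',cv2.resize(im[u[1]-45:u[1]+45,u[0]-50:u[0]+50],None,fx=6,fy=6,interpolation=cv2.INTER_CUBIC)[:,:,::-1])
a=[cv2.imread(f'pics/g_{c}.png')for c in('scene','side')]
cv2.imwrite('pics/g.png',cv2.resize(np.hstack(a),(800,360)))
E
```

```text
scene lever_bar [([0.6344, -0.0126, 0.2227], 0.79)]
scene bail_bar [([0.6197, 0.1241, 0.1495], 0.51)]
[275 206]
side lever_bar [([0.6371, -0.0194, 0.2241], 0.66)]
side bail_bar [([0.4419, 0.4228, -0.0036], 0.75), ([0.6172, 0.1241, 0.1511], 0.39)]
[237 209]
wrist lever_bar [([0.6376, -0.0184, 0.2194], 0.94)]
wrist bail_bar []
```

View pics/g.png

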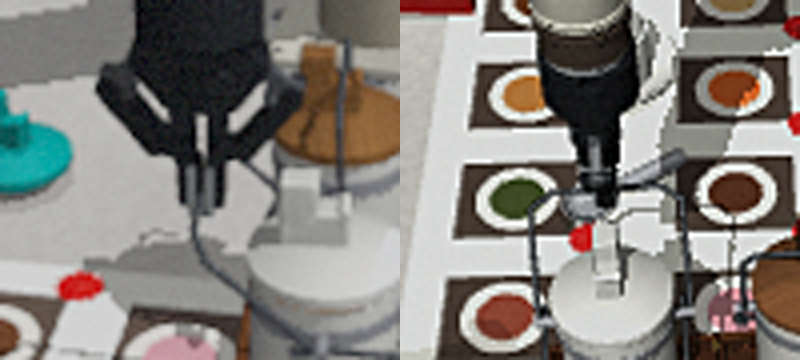

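The scene half shows the bar between the two fingers at (197,185), so it is held. I'll lower the lever along its arc, which turns the bail up with it.

```bash
python3 -m creep '0 0 -0.049 0.054 0; 0 0 -0.092 0.112 0; 0 0 -0.129 0.175 0; 0 0 -0.16 0.241 0; 0 0 -0.184 0.31 0; 0 0 -0.201 0.38 0; 0 0 -0.21 0.452 0; 0 0 -0.213 0.525 0; 0 0 -0.208 0.597 0; 0 0 -0.208 0.597 0'; python3 - <<'E'
from h import *
st()
for c in('scene','side'):
    im=camera(c)
    for t in ('lever_bar','bail_bar','lid','horn'): print(c,t,[(np.round(d['at'],4).tolist(),round(d['conf'],2)) for d in spot_point(t,c)[:4] if d['at'][1]>-.2])
E
```

```text
clock: 18.48
eef_pos: [0.6401, -0.043, 0.1374]
tool_rot: [-0.059, 0.998, 0.003, -0.0]
ft_force: [4.2, 6.0, 0.9]
grip_width: 0.0024
grasp_force: 58.8
t 18.48 p [ 0.6401 -0.043   0.1374] z [-0.001  0.006 -1.   ] y [-0.119  0.993  0.006] F [4.2 6.  0.9] w 0.0024 g 58.8 q [-0.07  0.59  0.22  1.21  0.01 -0.19]
scene lever_bar [([0.6349, -0.0397, 0.1321], 0.74)]
scene bail_bar [([0.6201, 0.1005, 0.1988], 0.63)]
scene lid [([0.6297, 0.0658, 0.1623], 0.83)]
scene horn [([0.6311, 0.0427, 0.2399], 0.73)]
side lever_bar [([0.6406, -0.0426, 0.1342], 0.72), ([0.5434, 0.0493, 0.0014], 0.31)]
side bail_bar [([0.621, 0.1029, 0.1999], 0.53), ([0.6246, 0.0611, 0.0134], 0.32)]
side lid [([0.6287, 0.0629, 0.1606], 0.76)]
side horn [([0.6279, 0.0409, 0.2375], 0.59)]
```

```bash
python3 -m creep '0 0 -0.003 -0.072 0; 0 0 0.003 -0.145 0; 0 0 0.008 -0.2 0; 0 0 0.014 -0.252 0; 0 0 0.014 -0.252 0; 0.4 0 0.014 -0.252 0; 0.4 0 0.014 -0.252 0; 0.4 0 0.014 -0.252 0; 0.4 0 0.014 -0.45 0; 0.4 0 0.014 -0.75 0; 0.4 0 0.014 -1 0; 0.4 0 0.014 -1 0'; python3 - <<'E'
from h import *
def W(x,y,z): return [.628-.118*x-.993*y,.0607+.993*x-.118*y,.1495+z]
rel(W(.085,-.034,.14),W(.085,-.034,.0435))
for c in('scene','side','wrist'):
    im=camera(c)
    for t in ('lever_bar','bail_bar'): print(c,t,[(np.round(d['at'],4).tolist(),round(d['conf'],2)) for d in spot_point(t,c)[:4] if d['at'][1]>-.2])
E
```

```text
clock: 20.48
eef_pos: [0.6412, -0.0444, 0.2934]
tool_rot: [-0.058, 0.998, -0.001, 0.004]
ft_force: [0.7, 0.7, -0.2]
grip_width: 0.034
grasp_force: 0.0
t 20.48 p [ 0.6412 -0.0444  0.2934] z [ 0.007 -0.001 -1.   ] y [-0.116  0.993 -0.001] F [ 0.7  0.7 -0.2] w 0.0340 g 0.0 q [-0.07  0.53  0.53  1.57 -0.   -0.19]
[0.6517 0.1491 0.2895] -> [-0.219  1.274  0.026]
[0.6517 0.1491 0.193 ] -> [-0.215  1.274  0.669]
scene lever_bar [([0.6385, -0.0388, 0.1712], 0.82), ([0.6279, 0.0638, 0.1647], 0.31)]
scene bail_bar [([0.6213, 0.1193, 0.1819], 0.56)]
side lever_bar [([0.6388, -0.0436, 0.1741], 0.58)]
side bail_bar [([0.6209, 0.1176, 0.1852], 0.59)]
wrist lever_bar [([0.6408, -0.0445, 0.1681], 0.96)]
wrist bail_bar [([0.6198, 0.1163, 0.1802], 0.95), ([0.6276, 0.0593, 0.0081], 0.18)]
```

```bash
python3 -m creep '0 -0.1 0.3 0 0; 0 -0.2 0.65 0 0; 0 -0.219 1 0 0; 0 -0.219 1 0 0' >/dev/null; python3 -m creep '0 0 0.274 0 0; 0 0 0.274 0.1 0; 0 0 0.274 0.35 0; 0 0 0.274 0.6 0; 0 0 0.274 0.65 0; 0 0 0.274 0.65 0;0 0 0.274 0.65 0'; python3 - <<'E'
from h import *
def W(x,y,z): return [.628-.118*x-.993*y,.0607+.993*x-.118*y,.1495+z]
rel(W(.085,-.034,.0435)); camera('wrist')
print([(np.round(d['at'],4).tolist(),round(d['conf'],2)) for d in spot_point('bail_bar','wrist')])
# arc: lever 1.25
L=1.25;px=4.1*np.cos(L)-15.5*np.sin(L);pz=-4.1*np.sin(L)-15.5*np.cos(L)
for th in np.arange(1.05,.2,-.08):
    x=px+81*np.sin(th);z=pz+81*np.cos(th); print(round(th,2),round(x,1),round(z,1))
E
```

```text
clock: 22.3
eef_pos: [0.6514, 0.1494, 0.1939]
tool_rot: [-0.058, 0.998, 0.0, 0.002]
ft_force: [-0.1, -0.3, 0.2]
grip_width: -0.0001
grasp_force: 0.0
t 22.30 p [0.6514 0.1494 0.1939] z [ 0.004  0.001 -1.   ] y [-0.116  0.993  0.   ] F [-0.1 -0.3  0.2] w -0.0001 g 0.0 q [ 0.23  0.61  0.41  1.37 -0.    0.11]
[0.6517 0.1491 0.193 ] -> [-0.002 -0.002  0.006]
[([0.622, 0.1175, 0.1808], 0.8)]
1.05 56.8 31.5
0.97 53.4 37.0
0.89 49.5 42.2
0.81 45.3 47.1
0.73 40.6 51.6
0.65 35.6 55.7
0.57 30.3 59.4
0.49 24.7 62.7
0.41 18.9 65.5
0.33 12.8 67.9
0.25 6.6 69.7
```

```bash
python3 -m creep '0 0 -0.067 0 0; 0 0 -0.093 -0.037 0; 0 0 -0.119 -0.071 0; 0 0 -0.147 -0.104 0; 0 0 -0.178 -0.134 0; 0 0 -0.211 -0.161 0; 0 0 -0.247 -0.186 0; 0 0 -0.284 -0.208 0; 0 0 -0.284 -0.208 0'; python3 - <<'E'
from h import *
for c in('scene','side','wrist'):
    im=camera(c)
    for t in ('lever_bar','bail_bar','lid'): print(c,t,[(np.round(d['at'],4).tolist(),round(d['conf'],2)) for d in spot_point(t,c)[:4] if d['at'][1]>-.2])
E
```

```text
clock: 23.52
eef_pos: [0.6558, 0.1065, 0.2241]
tool_rot: [-0.058, 0.998, -0.0, 0.001]
ft_force: [-0.4, 3.6, 4.4]
grip_width: 0.0003
grasp_force: 1.9
scene lever_bar [([0.6405, -0.0411, 0.1521], 0.5)]
scene bail_bar []
scene lid [([0.6265, 0.0632, 0.1608], 0.59)]
side lever_bar [([0.64, -0.0446, 0.1548], 0.47)]
side bail_bar [([0.6216, 0.0873, 0.2139], 0.58)]
side lid [([0.6272, 0.0638, 0.1595], 0.93)]
wrist lever_bar [([0.6423, -0.0461, 0.15], 0.62)]
wrist bail_bar [([0.6236, 0.0891, 0.2083], 0.57)]
wrist lid [([0.6262, 0.0598, 0.1576], 0.63)]
```

```bash
python3 - <<'E'
from h import *
def W(x,y,z): return [.628-.118*x-.993*y,.0607+.993*x-.118*y,.1495+z]
rel(W(-.1055,0,.15),W(-.1055,0,.0055))
E
python3 -m creep '0 0 0.05 -0.1 0; 0 0 0.05 -0.5 0; 0.4 0.1 -0.3 -0.5 0; 0.4 0.2 -0.65 -0.5 0; 0.4 0.228 -0.9 -0.5 0; 0.4 0.228 -0.9 -0.5 0'; python3 - <<'E'
from h import *
def W(x,y,z): return [.628-.118*x-.993*y,.0607+.993*x-.118*y,.1495+z]
rel(W(-.1055,0,.0055)); camera('wrist')
for t in ('lever_bar','bail_bar'): print(t,[(np.round(d['at'],4).tolist(),round(d['conf'],2)) for d in spot_point(t,'wrist')[:4] if d['at'][1]>-.2])
E
```

```text
t 24.12 p [0.6553 0.1071 0.2227] z [-0. -0. -1.] y [-0.116  0.993 -0.   ] F [0.7 1.6 2.5] w -0.0001 g 1.5 q [ 0.16  0.59  0.46  1.44 -0.    0.05]
[ 0.6404 -0.0441  0.2995] -> [ 0.215 -0.99  -0.512]
[ 0.6404 -0.0441  0.155 ] -> [ 0.215 -0.99   0.451]
clock: 24.88
eef_pos: [0.6363, -0.0341, 0.2982]
tool_rot: [-0.056, 0.998, -0.001, -0.0]
ft_force: [0.7, 0.9, -0.2]
grip_width: 0.0341
grasp_force: 0.0
t 24.88 p [ 0.6363 -0.0341  0.2982] z [-0.001 -0.001 -1.   ] y [-0.111  0.994 -0.001] F [ 0.7  0.9 -0.2] w 0.0341 g 0.0 q [-0.05  0.52  0.54  1.58 -0.   -0.16]
[ 0.6404 -0.0441  0.155 ] -> [-0.021 -0.068  0.955]
lever_bar [([0.6416, -0.0427, 0.1495], 0.78)]
bail_bar []
```

```bash
python3 -m creep '0.4 -0.02 -0.066 0.3 0; 0.4 -0.02 -0.066 0.7 0; 0.4 -0.02 -0.066 0.94 0; 0.4 -0.02 -0.066 0.955 0; 0 -0.02 -0.066 0.955 0; 0 -0.02 -0.066 0.955 0; 0 -0.02 -0.066 0.955 0; 0 -0.02 -0.066 0.955 0'; python3 - <<'E'
from h import *
p,r=st()
ax=np.array([-.118,.993,0]);C=np.array([.628,.0607,.1495]);b=p-[0,0,.003]
d=b-C; a0=np.arctan2(d[2],-(d@ax));R0=.1075; print('joint',a0+1.012,'r',np.hypot(d[2],d@ax))
for j in np.arange(1.1,1.61,.1):
    a=j-1.012; print(round(j,2),'y %.3f z %.3f'%((-R0*np.cos(a)-d@ax)/.15,-(R0*np.sin(a)-d[2])/.15))
E
```

```text
clock: 26.02
eef_pos: [0.6428, -0.0442, 0.1576]
tool_rot: [-0.057, 0.998, -0.004, 0.002]
ft_force: [1.3, -9.0, -2.0]
grip_width: 0.0024
grasp_force: 58.6
t 26.02 p [ 0.6428 -0.0442  0.1576] z [ 0.005 -0.007 -1.   ] y [-0.114  0.993 -0.008] F [ 1.3 -9.  -2. ] w 0.0024 g 58.6 q [-0.07  0.57  0.26  1.25 -0.01 -0.18]
joint 1.060021358089366 r 0.10599828599181604
1.1 y -0.008 z -0.029
1.2 y 0.002 z -0.100
1.3 y 0.019 z -0.170
1.4 y 0.042 z -0.237
1.5 y 0.073 z -0.302
1.6 y 0.110 z -0.364
```

```bash
python3 -m creep '0 0 0 -0.03 0; 0 0 0.01 -0.1 0; 0 0 0.027 -0.17 0; 0 0 0.05 -0.237 0; 0 0 0.08 -0.302 0; 0 0 0.08 -0.302 0; 0.3 0 0.08 -0.302 0; 0.3 0 0.08 -0.302 0; 0.3 0 0.08 -0.302 0; 0.3 0 0.08 -0.6 0; 0.3 0 0.08 -0.9 0; 0.3 0 0.08 -0.9 0'; python3 - <<'E'
from h import *
def W(x,y,z): return [.628-.118*x-.993*y,.0607+.993*x-.118*y,.1495+z]
rel(W(.051,-.034,.14),W(.051,-.034,.056))
for c in('side','wrist'):
    im=camera(c)
    for t in ('lever_bar','bail_bar'):
        for d in spot_point(t,c)[:2]:
            q=np.array(d['at'])-[.628,.0607,.1495]; print(c,t,'can x %.4f y %.4f z %.4f'%(q@[-.118,.993,0],q@[-.993,-.118,0],q[2]),round(d['conf'],2))
E
```

```text
clock: 27.52
eef_pos: [0.6416, -0.028, 0.2946]
tool_rot: [-0.059, 0.998, -0.0, 0.005]
ft_force: [1.2, -0.1, -1.4]
grip_width: 0.0256
grasp_force: 0.0
t 27.52 p [ 0.6416 -0.028   0.2946] z [ 0.009 -0.    -1.   ] y [-0.117  0.993 -0.001] F [ 1.2 -0.1 -1.4] w 0.0256 g 0.0 q [-0.04  0.53  0.53  1.57  0.   -0.16]
[0.6557 0.1154 0.2895] -> [-0.205  0.938  0.035]
[0.6557 0.1154 0.2055] -> [-0.2    0.939  0.595]
side lever_bar can x -0.0973 y 0.0014 z 0.0539 0.46
side lever_bar can x 0.0007 y -0.0031 z 0.0227 0.39
side bail_bar can x 0.0498 y 0.0007 z 0.0436 0.46
wrist lever_bar can x -0.0913 y -0.0024 z 0.0501 0.75
wrist bail_bar can x 0.0536 y -0.0010 z 0.0423 0.72
```

```bash
python3 -m creep '0.3 -0.07 0.3 0 0; 0.3 -0.14 0.6 0 0; 0.3 -0.2 0.94 0 0; 0.3 -0.2 0.942 0.1 0; 0.3 -0.2 0.942 0.35 0; 0.3 -0.2 0.942 0.58 0; 0.3 -0.2 0.942 0.59 0; 0.3 -0.2 0.942 0.59 0; 0 -0.2 0.942 0.59 0; 0 -0.2 0.942 0.59 0; 0 -0.2 0.942 0.59 0; 0 -0.2 0.942 0.59 0'; python3 - <<'E'
from h import *
p,r=st();q=p-[.628,.0607,.1495];x=1e3*(q@[-.118,.993,0]);z=1e3*q[2];print('can',x,z)
camera('side')
for t in ('lever_bar','bail_bar'):
        for d in spot_point(t,'side')[:2]:
            q=np.array(d['at'])-[.628,.0607,.1495]; print(t,'can x %.4f y %.4f z %.4f'%(q@[-.118,.993,0],q@[-.993,-.118,0],q[2]),round(d['conf'],2))
L=1.5;px=4.1*np.cos(L)-15.5*np.sin(L);pz=-4.1*np.sin(L)-15.5*np.cos(L)
th0=np.arcsin((x-px)/81)
for th in np.linspace(th0,.4,8): print(round(th,2),'x %.1f z %.1f'%(px+81*np.sin(th),pz+81*np.cos(th)),'row y %.3f z %.3f'%(81*(np.sin(th)-np.sin(th0))/150,-81*(np.cos(th)-np.cos(th0))/150))
E
```

```text
clock: 29.32
eef_pos: [0.6548, 0.1173, 0.2023]
tool_rot: [-0.059, 0.998, 0.002, 0.003]
ft_force: [3.0, 4.3, 5.5]
grip_width: 0.0018
grasp_force: 60.0
t 29.32 p [0.6548 0.1173 0.2023] z [ 0.005  0.004 -1.   ] y [-0.117  0.993  0.003] F [3.  4.3 5.5] w 0.0018 g 60.0 q [0.18 0.6  0.41 1.38 0.   0.06]
can 53.0478200589755 52.834630898878274
lever_bar can x -0.0943 y 0.0012 z 0.0549 0.55
bail_bar can x -0.4447 y -0.0097 z -0.1531 0.54
bail_bar can x 0.0542 y 0.0004 z 0.0429 0.5
1.0 x 53.0 z 38.5 row y 0.000 z -0.000
0.92 x 49.0 z 44.2 row y -0.027 z -0.038
0.83 x 44.6 z 49.5 row y -0.056 z -0.073
0.74 x 39.7 z 54.4 row y -0.089 z -0.106
0.66 x 34.3 z 58.9 row y -0.125 z -0.136
0.57 x 28.7 z 62.9 row y -0.163 z -0.163
0.49 x 22.7 z 66.4 row y -0.203 z -0.186
0.4 x 16.4 z 69.4 row y -0.245 z -0.206
```

```bash
python3 -m creep '0 0 -0.027 -0.038 0; 0 0 -0.056 -0.073 0; 0 0 -0.089 -0.106 0; 0 0 -0.125 -0.136 0; 0 0 -0.163 -0.163 0; 0 0 -0.203 -0.186 0; 0 0 -0.225 -0.196 0; 0 0 -0.225 -0.196 0'; python3 - <<'E'
from h import *
st()
for c in('side','wrist'):
    im=camera(c)
    for t in ('lever_bar','bail_bar','lid'):
        for d in spot_point(t,c)[:2]:
            q=np.array(d['at'])-[.628,.0607,.1495]; print(c,t,'can x %.4f y %.4f z %.4f'%(q@[-.118,.993,0],q@[-.993,-.118,0],q[2]),round(d['conf'],2))
E
```

```text
clock: 30.48
eef_pos: [0.6589, 0.0832, 0.2312]
tool_rot: [-0.059, 0.998, 0.001, 0.002]
ft_force: [4.9, 4.1, 3.6]
grip_width: 0.0017
grasp_force: 58.9
t 30.48 p [0.6589 0.0832 0.2312] z [ 0.005  0.003 -1.   ] y [-0.117  0.993  0.003] F [4.9 4.1 3.6] w 0.0017 g 58.9 q [0.12 0.59 0.47 1.45 0.   0.01]
side lever_bar can x -0.1016 y -0.0004 z 0.0379 0.65
side bail_bar can x 0.0188 y 0.0005 z 0.0704 0.63
side bail_bar can x -0.0979 y 0.0044 z 0.0408 0.46
side lid can x -0.2860 y 0.3442 z -0.1498 0.76
side lid can x -0.4186 y 0.3642 z -0.1488 0.75
wrist lever_bar can x -0.0995 y -0.0040 z 0.0391 0.95
wrist bail_bar can x 0.0184 y 0.0010 z 0.0639 0.72
wrist lid can x -0.0003 y -0.0008 z 0.0091 0.66
wrist lid can x -0.0026 y -0.0010 z 0.0623 0.17
```

```bash
python3 - <<'E'
from h import *
def W(x,y,z): return [.628-.118*x-.993*y,.0607+.993*x-.118*y,.1495+z]
rel(W(-.100,0,.14),W(-.100,0,.0425))
E
python3 -m creep '0.3 0 0 0 0; 0.3 0 0 0 0; 0.3 0 0 -0.1 0; 0.3 0 0 -0.4 0; 0.3 0.08 -0.25 -0.4 0; 0.3 0.15 -0.5 -0.4 0; 0.3 0.22 -0.79 -0.4 0; 0.3 0.22 -0.81 -0.4 0; 0.3 0.22 -0.81 -0.1 0; 0.3 0.22 -0.81 -0.1 0'; python3 - <<'E'
from h import *
def W(x,y,z): return [.628-.118*x-.993*y,.0607+.993*x-.118*y,.1495+z]
rel(W(-.100,0,.0425)); camera('wrist')
for t in ('lever_bar','bail_bar'):
        for d in spot_point(t,'wrist')[:2]:
            q=np.array(d['at'])-[.628,.0607,.1495]; print(t,'can x %.4f y %.4f z %.4f'%(q@[-.118,.993,0],q@[-.993,-.118,0],q[2]),round(d['conf'],2))
E
```

```text
t 30.88 p [0.6589 0.0832 0.2312] z [ 0.005  0.003 -1.   ] y [-0.117  0.993  0.002] F [4.4 3.3 2.7] w 0.0018 g 58.9 q [0.12 0.59 0.47 1.45 0.   0.01]
[ 0.6398 -0.0386  0.2895] -> [ 0.219 -0.791 -0.392]
[ 0.6398 -0.0386  0.192 ] -> [ 0.223 -0.792  0.258]
clock: 32.12
eef_pos: [0.6357, -0.042, 0.2418]
tool_rot: [-0.058, 0.998, 0.001, -0.005]
ft_force: [-0.0, 0.7, 1.0]
grip_width: 0.0258
grasp_force: 0.0
t 32.12 p [ 0.6357 -0.042   0.2418] z [-0.009  0.001 -1.   ] y [-0.117  0.993  0.002] F [-0.   0.7  1. ] w 0.0258 g 0.0 q [-0.07  0.53  0.41  1.46  0.   -0.18]
[ 0.6398 -0.0386  0.192 ] -> [-0.033  0.019  0.332]
lever_bar can x -0.0984 y -0.0003 z 0.0364 0.94
lever_bar can x 0.0197 y 0.0006 z 0.0653 0.6
bail_bar can x 0.0218 y 0.0011 z 0.0651 0.97
```

```bash
python3 -m creep '0.3 -0.03 0.02 0.2 0; 0.3 -0.03 0.02 0.335 0; 0.3 -0.03 0.02 0.335 0; 0 -0.03 0.02 0.335 0; 0 -0.03 0.02 0.335 0; 0 -0.03 0.02 0.335 0; 0 -0.03 0.02 0.335 0' && python3 -m creep '0 0 0.035 -0.078 0; 0 0 0.072 -0.139 0; 0 0 0.114 -0.197 0; 0 0 0.162 -0.249 0; 0 0 0.215 -0.297 0; 0 0 0.273 -0.339 0; 0 0 0.273 -0.339 0; 0.15 0 0.273 -0.339 0; 0.15 0 0.273 -0.339 0; 0.15 0 0.273 -0.5 0; 0.15 0 0.273 -0.7 0; 0.15 0 0.273 -0.7 0'; python3 - <<'E'
from h import *
def W(x,y,z): return [.628-.118*x-.993*y,.0607+.993*x-.118*y,.1495+z]
rel(W(.053,-.034,.0565))
for c in('side','wrist','scene'):
    camera(c)
    for t in ('lever_bar','bail_bar'):
        for d in spot_point(t,c)[:2]:
            q=np.array(d['at'])-[.628,.0607,.1495]; print(c,t,'can x %.4f y %.4f z %.4f'%(q@[-.118,.993,0],q@[-.993,-.118,0],q[2]),round(d['conf'],2))
E
```

```text
clock: 33.15
eef_pos: [0.6435, -0.0383, 0.1962]
tool_rot: [-0.059, 0.998, 0.001, 0.002]
ft_force: [2.5, 5.0, -0.3]
grip_width: 0.002
grasp_force: 58.7
clock: 34.65
eef_pos: [0.6381, 0.0016, 0.3024]
tool_rot: [-0.058, 0.998, 0.0, 0.002]
ft_force: [0.5, -0.7, 0.9]
grip_width: 0.0129
grasp_force: 0.0
t 34.65 p [0.6381 0.0016 0.3024] z [ 0.003  0.    -1.   ] y [-0.116  0.993  0.   ] F [ 0.5 -0.7  0.9] w 0.0129 g 0.0 q [ 0.    0.52  0.54  1.59  0.   -0.11]
[0.6555 0.1173 0.206 ] -> [-0.203  0.753  0.643]
side lever_bar can x -0.0651 y 0.0003 z 0.0899 0.65
side bail_bar can x 0.0536 y -0.0017 z 0.0457 0.64
wrist lever_bar can x -0.0613 y -0.0034 z 0.0869 0.82
wrist bail_bar can x 0.0545 y 0.0004 z 0.0427 0.65
scene lever_bar can x -0.0597 y 0.0023 z 0.0880 0.87
scene lever_bar can x -0.4481 y -0.0045 z -0.1439 0.33
scene bail_bar can x 0.0476 y 0.0020 z 0.0463 0.52
```

```bash
python3 -m creep '0.3 -0.1 0.3 0 0; 0.3 -0.2 0.6 0.05 0; 0.3 -0.203 0.755 0.2 0; 0.3 -0.203 0.755 0.45 0; 0.3 -0.203 0.755 0.63 0; 0.3 -0.203 0.755 0.64 0; 0.3 -0.203 0.755 0.64 0; 0 -0.203 0.755 0.64 0; 0 -0.203 0.755 0.64 0; 0 -0.203 0.755 0.64 0; 0 -0.203 0.755 0.64 0' && python3 -m creep '0 0 -0.039 -0.057 0; 0 0 -0.094 -0.116 0; 0 0 -0.157 -0.167 0; 0 0 -0.19 -0.19 0; 0 0 -0.227 -0.207 0; 0 0 -0.25 -0.218 0; 0 0 -0.277 -0.228 0; 0 0 -0.303 -0.237 0;0 0 -0.329 -0.244 0; 0 0 -0.357 -0.249 0; 0 0 -0.357 -0.249 0; 0 0 -0.357 -0.249 0'; python3 - <<'E'
from h import *
st()
for c in('side','wrist','scene'):
    im=camera(c)
    if c!='wrist': u=proj(c,[.628,.06,.2]).astype(int); cv2.imwrite(f'pics/b_{c}.png',cv2.resize(im[u[1]-60:u[1]+60,u[0]-66:u[0]+66],(400,360),interpolation=cv2.INTER_CUBIC)[:,:,::-1])
    for t in ('lever_bar','bail_bar','lid','saddle'):
        for d in spot_point(t,c)[:3]:
            q=np.array(d['at'])-[.628,.0607,.1495]
            if np.linalg.norm(q)<.2: print(c,t,'can x %.4f y %.4f z %.4f'%(q@[-.118,.993,0],q@[-.993,-.118,0],q[2]),round(d['conf'],2))
cv2.imwrite('pics/b.png',np.hstack([cv2.imread(f'pics/b_{c}.png')for c in('scene','side')]))
E
```

```text
clock: 36.48
eef_pos: [0.6549, 0.1179, 0.2042]
tool_rot: [-0.058, 0.998, 0.0, 0.0]
ft_force: [0.9, 1.8, 1.1]
grip_width: 0.0023
grasp_force: 58.8
clock: 37.98
eef_pos: [0.6612, 0.0639, 0.242]
tool_rot: [-0.058, 0.998, -0.0, 0.0]
ft_force: [2.4, 0.3, 1.1]
grip_width: 0.0021
grasp_force: 58.9
t 37.98 p [0.6612 0.0639 0.242 ] z [ 0.001 -0.001 -1.   ] y [-0.116  0.993 -0.001] F [2.4 0.3 1.1] w 0.0021 g 58.9 q [ 0.1   0.59  0.5   1.48 -0.   -0.02]
side bail_bar can x -0.0001 y -0.0009 z 0.0817 0.41
side lid can x 0.0037 y 0.0008 z 0.0121 0.55
side saddle can x 0.0006 y -0.0023 z 0.0660 0.82
wrist lever_bar can x -0.0647 y 0.0006 z 0.0818 0.68
wrist bail_bar can x 0.0011 y -0.0021 z 0.0799 0.96
wrist lid can x 0.0007 y -0.0005 z 0.0074 0.59
wrist saddle can x -0.0005 y 0.0020 z 0.0637 0.57
scene lever_bar can x -0.0631 y 0.0037 z 0.0834 0.54
scene bail_bar can x -0.0004 y 0.0018 z 0.0797 0.42
scene lid can x 0.0044 y 0.0032 z 0.0105 0.9
scene saddle can x -0.0005 y 0.0025 z 0.0640 0.58
```

View pics/b.png

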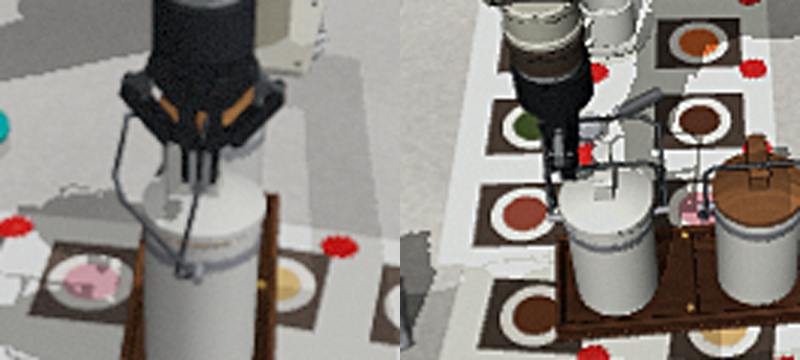

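```bash
python3 -m creep '0.25 0 0 0 0; 0.25 0 0 0 0; 0.25 0 0 -0.15 0; 0.25 0 0 -0.4 0; 0.25 0.12 -0.2 -0.4 0; 0.25 0.223 -0.425 -0.4 0; 0.25 0.223 -0.425 -0.3 0; 0.25 0.223 -0.425 -0.3 0'; python3 - <<'E'
from h import *
def W(x,y,z): return [.628-.118*x-.993*y,.0607+.993*x-.118*y,.1495+z]
rel(W(-.065,0,.0865))
for c in('side','wrist'):
    camera(c)
    for t in ('lever_bar','bail_bar','lid'):
        for d in spot_point(t,c)[:3]:
            q=np.array(d['at'])-[.628,.0607,.1495]
            if np.linalg.norm(q)<.2: print(c,t,'can x %.4f y %.4f z %.4f'%(q@[-.118,.993,0],q@[-.993,-.118,0],q[2]),round(d['conf'],2))
E
```

```text
clock: 39.72
eef_pos: [0.6336, -0.0035, 0.2847]
tool_rot: [-0.058, 0.998, 0.0, -0.003]
ft_force: [1.0, -0.5, -0.0]
grip_width: 0.0215
grasp_force: 0.0
t 39.73 p [ 0.6336 -0.0035  0.2847] z [-0.005 -0.    -1.   ] y [-0.115  0.993  0.001] F [ 1.  -0.5 -0. ] w 0.0215 g 0.0 q [-0.01  0.52  0.49  1.55 -0.   -0.12]
[ 0.6357 -0.0038  0.236 ] -> [-0.015 -0.004  0.325]
side lever_bar can x -0.0696 y -0.0017 z 0.0875 0.51
side bail_bar can x -0.0026 y 0.0010 z 0.0835 0.48
side lid can x 0.0011 y 0.0026 z 0.0103 0.81
wrist lever_bar can x -0.0672 y -0.0035 z 0.0829 0.97
wrist bail_bar can x 0.0030 y -0.0006 z 0.0802 0.97
wrist bail_bar can x -0.0668 y -0.0007 z 0.0820 0.24
wrist lid can x 0.0007 y 0.0006 z 0.0067 0.87
```

```bash
python3 -m creep '0.25 -0.01 -0.01 0.2 0; 0.25 -0.01 -0.01 0.325 0; 0.25 -0.01 -0.01 0.325 0; 0 -0.01 -0.01 0.325 0; 0 -0.01 -0.01 0.325 0; 0 -0.01 -0.01 0.325 0; 0 -0.01 -0.01 0.325 0' && python3 -m creep '0 0 -0.084 0.079 0; 0 0 -0.15 0.163 0; 0 0 -0.203 0.256 0; 0 0 -0.241 0.356 0; 0 0 -0.263 0.461 0; 0 0 -0.27 0.567 0; 0 0 -0.261 0.674 0; 0 0 -0.261 0.674 0'; python3 - <<'E'
from h import *
st()
for c in('side','scene'):
    camera(c)
    for t in ('lever_bar','bail_bar','lid'):
        for d in spot_point(t,c)[:3]:
            q=np.array(d['at'])-[.628,.0607,.1495]
            if np.linalg.norm(q)<.2: print(c,t,'can x %.4f y %.4f z %.4f'%(q@[-.118,.993,0],q@[-.993,-.118,0],q[2]),round(d['conf'],2))
E
```

```text
clock: 41.0
eef_pos: [0.6373, -0.0043, 0.2389]
tool_rot: [-0.058, 0.998, -0.0, 0.001]
ft_force: [-0.2, -0.3, 3.1]
grip_width: 0.0025
grasp_force: 58.9
clock: 42.0
eef_pos: [0.6417, -0.0426, 0.1347]
tool_rot: [-0.059, 0.998, -0.0, -0.0]
ft_force: [4.2, -0.1, 0.6]
grip_width: 0.0024
grasp_force: 60.5
t 42.00 p [ 0.6417 -0.0426  0.1347] z [-0. -0. -1.] y [-0.117  0.993 -0.   ] F [ 4.2 -0.1  0.6] w 0.0024 g 60.5 q [-0.07  0.59  0.22  1.2  -0.   -0.18]
side lever_bar can x -0.1046 y 0.0032 z -0.0173 0.57
side bail_bar can x -0.0010 y 0.0035 z 0.0685 0.4
side lid can x 0.0022 y 0.0019 z 0.0084 0.61
scene lever_bar can x -0.0016 y 0.0050 z 0.0255 0.66
scene lever_bar can x -0.1026 y 0.0039 z -0.0154 0.49
scene bail_bar can x -0.0033 y 0.0017 z 0.0695 0.53
scene lid can x -0.0146 y 0.0012 z 0.0847 0.75
```

```bash
python3 -m creep '0.3 0 0 0 0; 0.3 0 0 0 0; 0.3 0 0 -0.2 0; 0.3 0 -0.1 -0.5 0; 1 0 -0.349 -0.5 0; 1 0 -0.349 -0.5 0; 1 0 -0.349 -0.45 0; 1 0 -0.349 -0.4 0; 1 0 -0.349 -0.4 0'; python3 - <<'E'
from h import *
def W(x,y,z): return [.628-.118*x-.993*y,.0607+.993*x-.118*y,.1495+z]
rel(W(-.1566,0,.0105))
for c in('side','scene','wrist'):
    camera(c)
    for t in ('lever_bar','bail_bar','lid'):
        for d in spot_point(t,c)[:3]:
            q=np.array(d['at'])-[.628,.0607,.1495]
            if np.linalg.norm(q)<.2: print(c,t,'can x %.4f y %.4f z %.4f'%(q@[-.118,.993,0],q@[-.993,-.118,0],q[2]),round(d['conf'],2))
snap('wrist','w9.png')
E
```

```text
clock: 43.52
eef_pos: [0.6464, -0.0941, 0.1949]
tool_rot: [-0.059, 0.998, 0.0, -0.002]
ft_force: [-0.4, 0.4, -0.3]
grip_width: 0.0856
grasp_force: 0.0
t 43.52 p [ 0.6464 -0.0941  0.1949] z [-0.004  0.001 -1.   ] y [-0.117  0.993  0.001] F [-0.4  0.4 -0.3] w 0.0856 g 0.0 q [-0.14  0.58  0.37  1.36  0.   -0.26]
[ 0.6465 -0.0948  0.16  ] -> [-0.001 -0.005  0.233]
side lever_bar can x -0.1050 y 0.0014 z -0.0138 0.61
side lid can x 0.0025 y 0.0012 z 0.0099 0.63
scene lever_bar can x -0.1029 y -0.0001 z -0.0140 0.68
scene bail_bar can x -0.0037 y 0.0008 z 0.0702 0.56
scene lid can x 0.0049 y 0.0027 z 0.0099 0.91
wrist lever_bar can x -0.1068 y -0.0006 z -0.0176 0.76
```

View pics/w9.png

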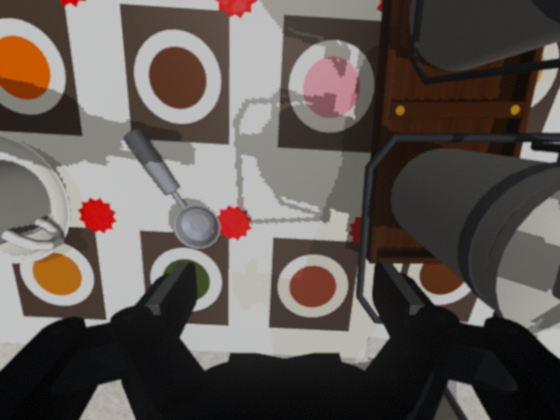

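```bash
python3 -m creep '1 0 0 0.15 0; 1 0 0.005 0.28 0; 1 0 0.013 0.376 0; 1 0 0.03 0.44 0; 1 0 0.053 0.509 0; 1 0 0.053 0.509 0'; python3 - <<'E'
from h import *
st()
for c in('side','scene','wrist'):
    camera(c)
    for t in ('lever_bar',):
        for d in spot_point(t,c)[:3]:
            q=np.array(d['at'])-[.628,.0607,.1495]
            if np.linalg.norm(q)<.2: print(c,t,'can x %.4f y %.4f z %.4f'%(q@[-.118,.993,0],q@[-.993,-.118,0],q[2]),round(d['conf'],2))
E
```

```text
clock: 44.92
eef_pos: [0.6464, -0.0871, 0.1197]
tool_rot: [-0.058, 0.998, -0.0, -0.0]
ft_force: [-0.2, -0.3, 0.7]
grip_width: 0.0855
grasp_force: 0.4
t 44.92 p [ 0.6464 -0.0871  0.1197] z [-0.001 -0.    -1.   ] y [-0.116  0.993 -0.   ] F [-0.2 -0.3  0.7] w 0.0855 g 0.4 q [-0.13  0.62  0.24  1.19 -0.   -0.25]
side lever_bar can x -0.0988 y 0.0005 z -0.0372 0.48
scene lever_bar can x -0.0943 y 0.0010 z -0.0384 0.53
wrist lever_bar can x -0.1003 y 0.0001 z -0.0407 0.63
```

```bash
python3 -m creep '1 0 0.039 0.089 0; 1 0 0.079 0.149 0; 1 0 0.119 0.206 0; 1 0 0.169 0.257 0; 1 0 0.2 0.283 0; 1 0 0.2 0.283 0'; python3 - <<'E'
from h import *
st()
for c in('side','scene','wrist'):
    camera(c)
    for t in ('lever_bar','lid'):
        for d in spot_point(t,c)[:3]:
            q=np.array(d['at'])-[.628,.0607,.1495]
            if np.linalg.norm(q)<.2: print(c,t,'can x %.4f y %.4f z %.4f'%(q@[-.118,.993,0],q@[-.993,-.118,0],q[2]),round(d['conf'],2))
E
```

```text
clock: 45.98
eef_pos: [0.6429, -0.0599, 0.0772]
tool_rot: [-0.057, 0.998, -0.003, -0.0]
ft_force: [2.6, -8.3, -2.2]
grip_width: 0.0854
grasp_force: 0.0
t 45.98 p [ 0.6429 -0.0599  0.0772] z [-0.    -0.006 -1.   ] y [-0.114  0.993 -0.005] F [ 2.6 -8.3 -2.2] w 0.0854 g 0.0 q [-0.09  0.64  0.16  1.09 -0.01 -0.21]
side lever_bar can x -0.0724 y 0.0000 z -0.0756 0.52
side lid can x 0.0039 y 0.0008 z 0.0085 0.88
scene lever_bar can x -0.0647 y 0.0020 z -0.0780 0.7
scene lever_bar can x -0.0155 y 0.0031 z 0.0858 0.34
scene lid can x 0.0040 y 0.0025 z 0.0113 0.78
scene lid can x -0.0193 y -0.0001 z 0.0834 0.73
wrist lever_bar can x -0.0731 y -0.0027 z -0.0839 0.81
```

```bash
python3 -m creep '1 0 0.015 0.01 0; 1 0 0.03 0.02 0; 1 0 0.03 0.02 0'; python3 - <<'E'
from h import *
st()
for c in('side','scene','wrist'):
    camera(c)
    for t in ('lever_bar','bail_bar'):
        for d in spot_point(t,c)[:2]:
            q=np.array(d['at'])-[.628,.0607,.1495]
            if np.linalg.norm(q)<.2: print(c,t,'can x %.4f y %.4f z %.4f'%(q@[-.118,.993,0],q@[-.993,-.118,0],q[2]),round(d['conf'],2))
E
```

```text
clock: 46.8
eef_pos: [0.644, -0.0599, 0.0764]
tool_rot: [-0.055, 0.998, -0.006, 0.002]
ft_force: [1.9, -20.3, 3.2]
grip_width: 0.0851
grasp_force: 0.0
t 46.80 p [ 0.644  -0.0599  0.0764] z [ 0.004 -0.012 -1.   ] y [-0.111  0.994 -0.012] F [  1.9 -20.3   3.2] w 0.0851 g 0.0 q [-0.09  0.64  0.15  1.08 -0.01 -0.2 ]
side lever_bar can x -0.0705 y 0.0021 z -0.0751 0.58
side bail_bar can x -0.0030 y -0.0007 z 0.0669 0.58
scene lever_bar can x -0.0677 y 0.0020 z -0.0772 0.44
scene bail_bar can x -0.0038 y 0.0016 z 0.0669 0.49
wrist lever_bar can x -0.0669 y -0.0001 z -0.0798 0.94
wrist bail_bar can x 0.0011 y -0.0044 z -0.1432 0.66
```

```bash
python3 - <<'E'
from h import *
o=telemetry.get_obs(); print(o['ft_force'],o['ft_torque'])
out=[]
for c,X,hw in(('scene',[.636,-.02,.1],40),('side',[.636,-.02,.12],40),('wrist',None,70)):
    im=camera(c)
    u=np.array([400,270]) if X is None else proj(c,X).astype(int)
    out.append(cv2.resize(im[u[1]-hw:u[1]+hw,u[0]-hw//1:u[0]+hw],(400,400) if 0 else (266,266),interpolation=cv2.INTER_CUBIC)[:,:,::-1])
    print(c,u)
cv2.imwrite('pics/j.png',np.hstack(out))
E
```

```text
[  2.91909521 -19.77822993   3.51777491] [-2.8011571  -0.32342224  0.0760191 ]
scene [274 246]
side [240 228]
wrist [400 270]
```

View pics/j.png

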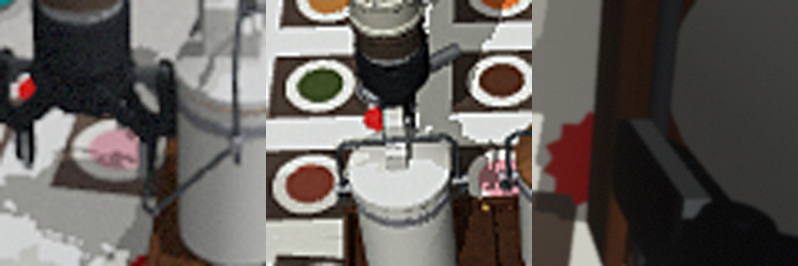

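The scene third shows the knuckle of the outer finger at (165,85) bearing on the canister while the tip rests on the bar at (150,200). I'll move toward the end of the bar, where the round lid and wall recede, and press there.

```bash
python3 -m creep '1 0 -0.104 -0.1 0; 1 -0.12 -0.104 -0.2 0; 1 -0.24 -0.104 -0.2 0; 1 -0.24 -0.104 -0.2 0; 1 -0.24 -0.06 -0.05 0; 1 -0.24 -0.03 -0.01 0; 1 -0.24 -0.02 0 0; 1 -0.24 -0.02 0 0'; python3 - <<'E'
from h import *
p,r=st();q=p-[.628,.0607,.1495];print('tcp can',q@[-.118,.993,0],q@[-.993,-.118,0],q[2],telemetry.get_obs()['ft_torque'])
for c in('side','scene'):
    camera(c)
    for d in spot_point('lever_bar',c)[:2]:
            q=np.array(d['at'])-[.628,.0607,.1495]
            if np.linalg.norm(q)<.2: print(c,'can x %.4f y %.4f z %.4f'%(q@[-.118,.993,0],q@[-.993,-.118,0],q[2]),round(d['conf'],2))
E
```

```text
clock: 48.4
eef_pos: [0.6787, -0.0515, 0.0755]
tool_rot: [-0.058, 0.998, 0.0, 0.0]
ft_force: [0.3, 0.0, 1.0]
grip_width: 0.0851
grasp_force: 0.0
t 48.40 p [ 0.6787 -0.0515  0.0755] z [ 0.  0. -1.] y [-0.117  0.993  0.   ] F [0.3 0.  1. ] w 0.0851 g 0.0 q [-0.08  0.71  0.28  1.14  0.   -0.19]
tcp can -0.11741563219439746 -0.03707486801860024 -0.0740254833336581 [-0.00991896  0.03860923  0.02450995]
side can x -0.0030 y 0.0841 z -0.1488 0.52
scene can x -0.0639 y 0.0063 z -0.0839 0.56
```

```bash
python3 -m creep '1 0 0.015 0.015 0; 1 0 0.03 0.03 0; 1 0 0.045 0.045 0; 1 0 0.055 0.055 0; 1 0 0.055 0.055 0'; python3 - <<'E'
from h import *
p,r=st();q=p-[.628,.0607,.1495];print('tcp can',q@[-.118,.993,0],q@[-.993,-.118,0],q[2])
for c in('side','scene','wrist'):
    camera(c)
    for t in('lever_bar','lid','horn','bail_bar'):
      for d in spot_point(t,c)[:2]:
            q=np.array(d['at'])-[.628,.0607,.1495]
            if np.linalg.norm(q)<.2: print(c,t,'can x %.4f y %.4f z %.4f'%(q@[-.118,.993,0],q@[-.993,-.118,0],q[2]),round(d['conf'],2))
E
```

```text
clock: 49.22
eef_pos: [0.6804, -0.0457, 0.0677]
tool_rot: [-0.057, 0.998, -0.002, 0.003]
ft_force: [7.3, -5.9, -0.5]
grip_width: 0.0856
grasp_force: 0.0
t 49.23 p [ 0.6804 -0.0457  0.0677] z [ 0.006 -0.004 -1.   ] y [-0.114  0.994 -0.004] F [ 7.3 -5.9 -0.5] w 0.0856 g 0.0 q [-0.07  0.71  0.27  1.12 -0.   -0.18]
tcp can -0.1118342677097305 -0.03944200169532693 -0.08184767934382314
side lid can x -0.0012 y 0.0025 z 0.0089 0.95
side bail_bar can x -0.0009 y -0.0001 z 0.0696 0.53
scene lever_bar can x -0.0538 y 0.0022 z -0.0876 0.5
scene lid can x 0.0035 y 0.0038 z 0.0100 0.79
scene horn can x -0.0166 y 0.0017 z 0.0828 0.76
scene bail_bar can x 0.0002 y 0.0002 z 0.0642 0.64
scene bail_bar can x -0.0550 y 0.0019 z -0.0872 0.34
wrist lever_bar can x -0.0566 y -0.0002 z -0.0912 0.65
```

```bash
python3 -m creep '1 0 -0.02 -0.03 0; 1 0 -0.15 -0.06 0; 1 0 -0.35 -0.1 0; 1 0 -0.5 -0.3 0; 1 0 -0.5 -0.7 0; 1 0 -0.5 -0.9 0; 1 0 -0.5 -0.9 0'; python3 - <<'E'
from h import *
for k in range(2):
  for c in('side','scene','wrist'):
    camera(c)
    for t in('lever_bar','lid','horn','bail_bar','saddle'):
      for d in spot_point(t,c)[:2]:
            q=np.array(d['at'])-[.628,.0607,.1495]
            if np.linalg.norm(q)<.2: print(c,t,'can x %.4f y %.4f z %.4f'%(q@[-.118,.993,0],q@[-.993,-.118,0],q[2]),round(d['conf'],2))
st()
E
```

```text
clock: 50.85
eef_pos: [0.6879, -0.1192, 0.2059]
tool_rot: [-0.058, 0.998, -0.001, 0.004]
ft_force: [0.3, 0.1, -0.3]
grip_width: 0.0853
grasp_force: 0.0
side lid can x 0.0012 y 0.0032 z 0.0103 0.73
side horn can x -0.0162 y 0.0010 z 0.0836 0.81
side bail_bar can x -0.0020 y 0.0027 z 0.0686 0.68
side bail_bar can x -0.0015 y -0.0013 z 0.0238 0.16
side saddle can x -0.0002 y -0.0014 z 0.0639 0.73
scene lever_bar can x 0.0002 y 0.0013 z 0.0629 0.44
scene lid can x 0.0041 y 0.0017 z 0.0111 0.88
scene horn can x -0.0184 y 0.0008 z 0.0849 0.56
scene bail_bar can x -0.0049 y 0.0010 z 0.0671 0.45
scene saddle can x -0.0000 y 0.0016 z 0.0635 0.72
side lid can x 0.0010 y 0.0043 z 0.0083 0.7
side horn can x -0.0175 y 0.0003 z 0.0841 0.86
side bail_bar can x -0.0013 y -0.0013 z 0.0683 0.43
side saddle can x 0.0012 y -0.0020 z 0.0654 0.66
scene lever_bar can x -0.0497 y 0.0016 z -0.0886 0.51
scene lid can x 0.0030 y -0.0003 z 0.0098 0.56
scene horn can x -0.0133 y -0.0034 z 0.0862 0.75
scene bail_bar can x -0.0035 y -0.0007 z 0.0670 0.4
scene saddle can x 0.0018 y 0.0011 z 0.0638 0.75
wrist lever_bar can x -0.0572 y -0.0032 z -0.0942 0.65
t 52.65 p [ 0.6864 -0.118   0.2017] z [-0. -0. -1.] y [-0.116  0.993 -0.   ] F [ 0.5  0.7 -0.6] w 0.0855 g 0.0 q [-0.17  0.67  0.54  1.44 -0.   -0.29]
```

```bash
python3 -c "
from workcell import ticket; print(ticket.job_done())"
```

```text
the job is handed in; nothing more can be done
None
```

I handed the job in at about 53 s. In the last camera readings the lid was clamped on its seal, the bail stood in the saddle against the horn and the lever was home, with the gripper clear of everything. The hand-in gave no verdict, so I can't say it passed.

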